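# Nip up the loose wing nut on the hall lamp

## Task

The wing nut on top of the hall lamp's pivot has worked loose. Spin it clockwise (seen from above) with repeated pushes of a fingertip against its wings, without taking it between the fingers, until it stops fully home on its washer. Leave the lamp pointing where it points now and everything else on the console undisturbed.

Things in the scene. Friction and masses are not known exactly. Their poses are not given: they have to be found in the camera images.
- wing_nut (a joint): How far the wing nut still has to be turned, rad: 0 is fully home (a firm stop), positive is unscrewed; it starts between 4 and 7. Turning it clockwise seen from above lowers the value and screws the nut down 2 mm a turn. It turns easily (about 0.02 N m, 1 N at the wings) and stays where it is left.
- nut_wings (a point): Bright zinc-plated wing nut, topmost part of the lamp. Point: on its upright axis at wing mid-height, 233 mm above the console when home (to 2.3 mm more when loose); x runs along the two wings and turns with them, z up. Wings: upright discs, 19 mm diameter, 5 mm thick, centres 18.5 mm out (span 56 mm). Conical hub between them, 20 mm diameter, from 17 mm below to 4 mm below the point.
- nut_seat (a point): Top of the 25 mm wide, 2 mm thick washer on the lamp's pivot, on the nut's axis, 216 mm above the console: where the nut's underside rests when home. Under the washer is the arm's round eye, 36 mm wide, 14 mm thick. A 10 mm threaded stud stands up to 24 mm above this point, through the nut.
- lamp_head (a point): Top of the lamp arm's outer end, 214 mm above the console, 250 mm from the nut's axis. The dark steel arm (16 mm wide, top at 212 mm) runs level from under the nut to here; a grey 116 mm shade hangs below, from 180 to 113 mm. The arm can swing about the nut's axis against 0.35 N m of friction, so pushing hard on the nut once it is home swings it.
- lamp: Lamp foot: dark steel flange of 124 mm diameter, 8 mm thick, screwed to the console, with an upright post of 19 mm diameter on it. Origin under the flange's centre, on the axis of post and nut.
- key_tray: Brushed aluminium key tray, 130 x 220 mm, 18 mm high, under the lamp head. Origin at the centre of its underside.
- house_key: House key with a silicone-wrapped bow, 67 mm long, 9 mm thick, lying in the tray. Origin under the centre of its bow.
- glasses_case: Grey hard glasses case, 162 x 62 mm, 43 mm high. Origin at the centre of its underside, x along its length.
- vase: Small white ceramic vase, 84 mm diameter, 140 mm high, standing upright. Origin at the centre of its foot.
Not all that is in view belongs to the job. What is meant by the vase is not blue or pink, and is the larger of those in its own colour.

How it is judged:
At the end, for the whole second after the job is handed in: The wing nut is within 0.25 rad of its stop and at rest, the lamp head is within 35 mm of where it was, and tray, key, glasses case and vase are within 15 mm of where they were, the vase upright (value of joint wing_nut below 0.25 rad and velocity of joint wing_nut between -0.05 and 0.05 rad/s and distance of lamp_head from where it was at the start of the episode below 0.035 m and distance of each of key_tray, house_key, glasses_case, vase from where it was at the start of the episode below 0.015 m and angle between vase's own z axis and vertical below 0.1 rad); the robot touches nothing.
It fails at once if the wing nut is taken between the fingers instead of being pushed from one side (contact force between the fingers and wing_nut above 0.3 N and y of the grasp point in the frame of nut_wings between -0.005 and 0.005 m and x of the grasp point in the frame of nut_wings between -0.028 and 0.028 m and z of the grasp point in the frame of nut_wings below 0.024 m).
It fails at once if the lamp is swung away from where it points (distance of lamp_head from where it was at the start of the episode above 0.06 m).
It fails at once if tray, key, glasses case or vase is lifted, shoved or knocked over (distance of any of key_tray, house_key, glasses_case, vase from where it was at the start of the episode above 0.025 m or angle between vase's own z axis and vertical above 0.3 rad).
It also fails if it takes over 72 s, if anything falls off the work surface, if the arm or the gripper's body presses on something with over 40 N, if the wrist force passes 120 N, or if a joint passes its speed limit or range.

## Robot

A 6-joint arm with a two-finger parallel gripper is mounted at the origin on the work surface. World frame = base frame: x ahead of the robot, y to its left, z up, the work surface at z = 0. Lengths are in m, angles in rad, forces in N, time in s.
With the tool pointing down it reaches from about 0.375 to 0.9 m from the base axis. Payload 3.1 kg.
Tool frame: the origin (TCP) lies at the very end of the fingers, on their centre line; the grasp point (between the pads) lies 19 mm behind it (manip.hold_point_z is the distance from the TCP to the grasp point, in m); y points along the fingers, z is the direction in which the jaws open and shut, and the axes are right-handed (so a half turn about y gives the same grasp; the last joint's range is limited). The gripper opens to 85 mm and grips with 20 to 120 N. Pads are 22 mm wide; open, the fingers measure 114 mm over their backs; the gripper's body (76 mm by 85 mm) begins 54 mm behind the grasp point. The pads swing forward as they close: fully open they stand 13 mm farther back than shut.
Start: joints at [0.993, 0.527, 1.433, -0, 1.181, -0.178], TCP at [0.243, 0.576, 0.231] pointing down, gripper open.
Joint ranges: [-3.08, 3.08], [-0.75, 2.2], [0.22, 2.44], [-1.43, 4.57], [0, 2.65], [-2.85, 2.85]. Speed limits (rad/s): [2.79, 2.79, 3.14, 3.14, 3.14, 3.14].

## Interface

Orientations are given as a unit quaternion [x, y, z, w].
In Python, from station import manip, eyes, workorder gives the robot as it stands. The module is installed in compiled form; this text tells all that it offers.
- The arm moves only by the shell command python3 -m jog 'ROWS' [OPENING] [FORCE]. ROWS is JSON, a list of rows, each a list of 2 entries, a list of its own where there are three numbers: the shift along the tool's x, y, z in cm, then the turn about the tool's y in rad. A call has 1 to 20 rows; each row is the pose to reach, as a shift and turn from the pose commanded when the call began, along the tool's axes at that moment; what a row does not reach only later rows make up. A row lasts 1/12 s, in which the tool goes at most 41.7 mm and 7.16 degrees, less where a joint would pass 70% of its speed; a pose out of reach is approached as far as the arm can. A call with a gripper value outside its range is refused whole. OPENING is the finger opening in cm, from 0 to 8.54, set as the call begins (- or left out, the last holds). The fingers move at their own pace and stop on an object; FORCE is the grip in N (left out, the last holds). Time passes only in rows, so rows that repeat a pose let the fingers close. It gives the time, the measured TCP pose, the force and the opening at its end, in the units of the state.
- manip.sense(): the state, without advancing time (a new reading comes with each control period).
- eyes.snapshot(name): name is "side" or "top"; returns a dict with "frame" (400x640x3 uint8, red, green, blue), "vfov" (degrees; the focal length in pixels is half the picture's height over the tangent of half this angle, whatever the lens; pixels are square), "cx", "cy" (the principal point, pixels), "rvec" (rotation vector, rad) and "tvec" (3), from world to camera coordinates, as OpenCV has them. Camera axes: x right, y down, z forward; pixel columns grow to the right and rows downward; lengths in m; the calibration is good to about 2 mm. A picture is of the moment at which its call begins. There is no depth.
- workorder.sign_off(): hands the job in, once; it reports no verdict.
The state is a dict: "t": time; "q": joint angles; "qd": joint speeds; "tau": joint torques, N m; "tcp_pos": TCP position; "tool_rot": TCP orientation; "force": force on the tool from outside, world axes, zero at the start; "ft_torque": the same for the moment, N m; "finger_gap": opening from 0.0 (shut) to 1.0 (fully open).
Only numpy, scipy, OpenCV 4.12 (cv2) and the standard library are available. Lean on these libraries where they do the work, as an engineer would, in place of code of your own. Each camera call takes 0.05 s, during which the arm holds its last target. There are 200 camera calls.

## Working session

There is one attempt and no reset: what is moved stays moved. The work goes in short steps, Python scripts to look and compute and a shell command to move; the robot and the scene stay as the last step left them, time stands still between calls to the robot, and variables do not carry over. Pictures are saved under pics/ and viewed, about 8 in all and at most 12, crops included, and the job is handed in when it is done.

```bash
mkdir -p pics
cat > h.py <<'E'
import numpy as np, cv2
from station import manip, eyes, workorder
from scipy.spatial.transform import Rotation as R
def snap(n):
    s=eyes.snapshot(n); f=s["frame"]; fl=200/np.tan(np.radians(s["vfov"])/2)
    K=np.array([[fl,0,s["cx"]],[0,fl,s["cy"]],[0,0,1.]]); return f,K,np.array(s["rvec"],float),np.array(s["tvec"],float)
def ray(c,u,v):
    f,K,r,t=c; Rm=cv2.Rodrigues(r)[0]; d=Rm.T@np.linalg.inv(K)@[u,v,1]; return -Rm.T@t,d/np.linalg.norm(d)
def onz(c,u,v,z):
    o,d=ray(c,u,v); return o+d*(z-o[2])/d[2]
def px(c,p): return cv2.projectPoints(np.array([p],float),c[2],c[3],c[1],None)[0].ravel()
def save(n,im): cv2.imwrite('pics/'+n+'.png',im[:,:,::-1])
E
python3 - <<'E'
from h import *
for n in("side","top"):
    c=snap(n); save(n+'0',c[0]); print(n,c[1][0,0],c[1][:2,2],ray(c,320,200))
s=manip.sense(); print(s); print(R.from_quat(s["tool_rot"]).as_matrix().round(3), manip.hold_point_z)
E
```

```text
side 404.49747781935264 [317.93290183 200.42560658] (array([ 0.54802083, -0.59967172,  0.85330919]), array([ 0.05746813,  0.675626  , -0.73500131]))
top 428.3467046815727 [315.9513174  194.39139222] (array([0.54506806, 0.00477765, 1.18760391]), array([ 0.04015702,  0.00426218, -0.99918429]))
{'t': 0.1, 'q': array([ 9.92506458e-01,  5.28340248e-01,  1.43379961e+00,  9.42917111e-06,
        1.18139828e+00, -1.78492611e-01]), 'qd': array([-3.46372826e-05, -3.10554990e-03, -2.73559333e-03, -1.25515848e-03,
       -9.05111609e-04,  2.75476164e-04]), 'tau': array([-3.88647431e-04, -4.43305349e+01, -1.78586698e+01, -2.46913924e-04,
        3.81831836e-03, -4.79451199e-07]), 'tcp_pos': array([0.24287266, 0.5751702 , 0.23044363]), 'tool_rot': array([ 0.69366342, -0.14066832,  0.14015439, -0.69238734]), 'force': array([-0.78039473, -0.32703665, -0.41240113]), 'ft_torque': array([ 0.04365535,  0.04147575, -0.02553321]), 'finger_gap': 1.001404697593785}
[[ 0.921 -0.001  0.389]
 [-0.389 -0.002  0.921]
 [-0.    -1.    -0.002]] 0.0187
```

View pics/top0.png

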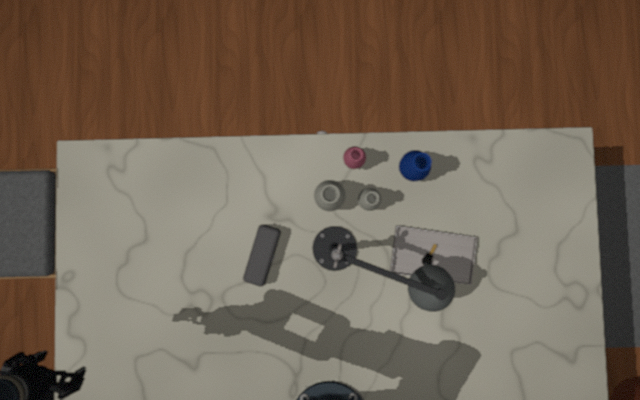

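View pics/side0.png

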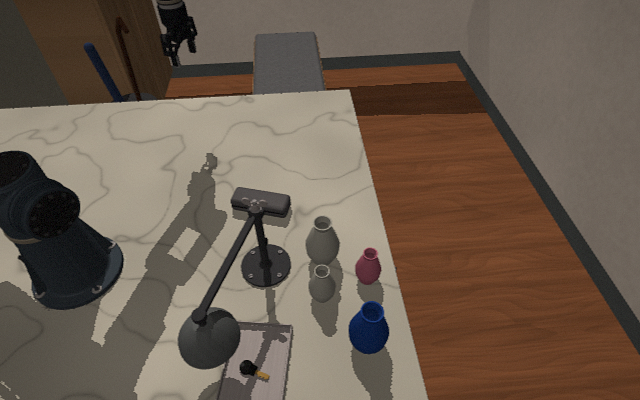

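The top view shows the nut near (337,250), with the lamp head at (431,287), the vases above at (330,195) and the glasses case to the left. In the side view the nut is at about (256,207). Next I'll zoom in on the nut.

Run:
```python
from h import *
a=cv2.imread('pics/top0.png')[225:275,310:370]; b=cv2.imread('pics/side0.png')[185:235,226:286]
cv2.imwrite('pics/crop0.png',np.hstack([cv2.resize(x,(400,333),interpolation=cv2.INTER_CUBIC) for x in(a,b)]))
c=snap("top"); d=snap("side")
# flange centre in top: dark; nut from guesses
for z in (0,.233): print(z,onz(c,335,248,z),onz(c,338,250,z))
print(onz(d,256,207,.233), onz(d,266,265,.008))
print('vase',onz(c,330,195,.14),'head',onz(c,431,287,.15))
print('case',[onz(c,u,v,.043).round(3) for u,v in((263,225),(280,228),(246,281),(262,285))])
```

```text
0 [ 0.45943185 -0.02832597  0.        ] [ 0.45376632 -0.03644505  0.        ]
0.233 [ 0.47623311 -0.02183126  0.233     ] [ 0.47167912 -0.02835743  0.233     ]
[ 0.46366272 -0.0364599   0.233     ] [ 0.46098164 -0.02832757  0.008     ]
vase [ 0.59882913 -0.01551921  0.14      ] head [ 0.37246167 -0.25093124  0.15      ]
case [array([0.528, 0.163, 0.043]), array([0.519, 0.118, 0.043]), array([0.381, 0.211, 0.043]), array([0.369, 0.169, 0.043])]
```

View pics/crop0.png

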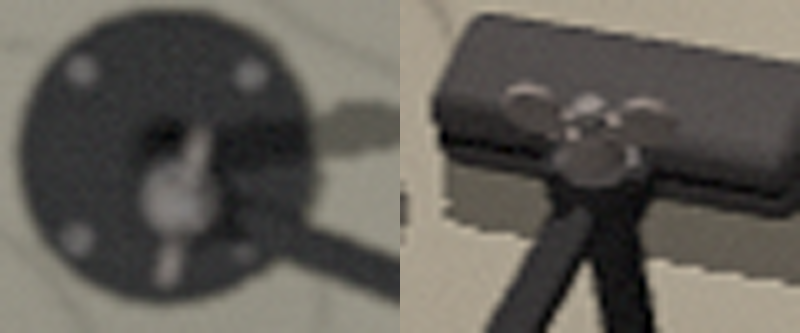

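Run:
```python
from h import *
c=snap("top"); d=snap("side")
A=onz(c,339.9,245.5,.2345);B=onz(c,334.7,264.2,.2345);print(A,B,(A+B)/2,np.linalg.norm(A-B),np.degrees(np.arctan2(*(A-B)[1::-1])))
A=onz(d,245,200.8,.2345);B=onz(d,262.7,201.3,.2345);print(A,B,(A+B)/2,np.linalg.norm(A-B),np.degrees(np.arctan2(*(A-B)[1::-1])))
print(onz(c,334.5,247.5,.008))
```

```text
[ 0.48159985 -0.03276443  0.2345    ] [ 0.44078606 -0.02021064  0.2345    ] [ 0.46119295 -0.02648753  0.2345    ] 0.04270084710459714 -17.097212651493034
[ 0.44073589 -0.01825093  0.2345    ] [ 0.47749617 -0.02318087  0.2345    ] [ 0.45911603 -0.0207159   0.2345    ] 0.037089385673075924 172.36161032200818
[ 0.46140086 -0.02677003  0.008     ]
```

Nut axis is at about (0.461, -0.026) and the wings lie at about -16° from x. I'll close the fingers and go above the entry point on the nut's left (+y) side, with tool x aligned to world x.

```bash
python3 -m jog '[[[0,-5,0],0],[[43.1,-5,-44.3],-0.4],[[43.1,-5,-44.3],-0.4],[[43.1,-5,-44.3],-0.4],[[43.1,-5,-44.3],-0.4],[[43.1,-5,-44.3],-0.4],[[43.1,-5,-44.3],-0.4],[[43.1,-5,-44.3],-0.4],[[43.1,-5,-44.3],-0.4],[[43.1,-5,-44.3],-0.4],[[43.1,-5,-44.3],-0.4],[[43.1,-5,-44.3],-0.4],[[43.1,-5,-44.3],-0.4],[[43.1,-5,-44.3],-0.4],[[43.1,-5,-44.3],-0.4],[[43.1,-5,-44.3],-0.4],[[43.1,-5,-44.3],-0.4],[[43.1,-5,-44.3],-0.4],[[43.1,-5,-44.3],-0.4],[[43.1,-5,-44.3],-0.4]]' 0 20
python3 - <<'E'
from h import *
s=manip.sense(); print(s["tcp_pos"],s["force"],s["finger_gap"]);print(R.from_quat(s["tool_rot"]).as_matrix().round(3))
c=snap("top"); d=snap("side"); print(px(c,s["tcp_pos"]),px(d,s["tcp_pos"]))
a=c[0][215:275,300:372]; b=d[0][165:225,220:292]
save('crop1',np.hstack([cv2.resize(x,(400,333),interpolation=cv2.INTER_CUBIC) for x in(a,b)]))
E
```

```text
t: 1.97
tcp_pos: [0.4669, 0.0011, 0.2811]
tool_rot: [-0.707, -0.0, 0.001, 0.707]
force: [0.5, 0.7, -0.2]
finger_gap: -0.004
[0.46687503 0.00108765 0.28112746] [ 0.45049499  0.72878337 -0.20468497] -0.004278586263535831
[[ 1.    -0.001 -0.001]
 [ 0.001  0.001  1.   ]
 [-0.001 -1.     0.001]]
[324.89543565 254.36073862] [255.01280201 177.4104888 ]
```

View pics/crop1.png

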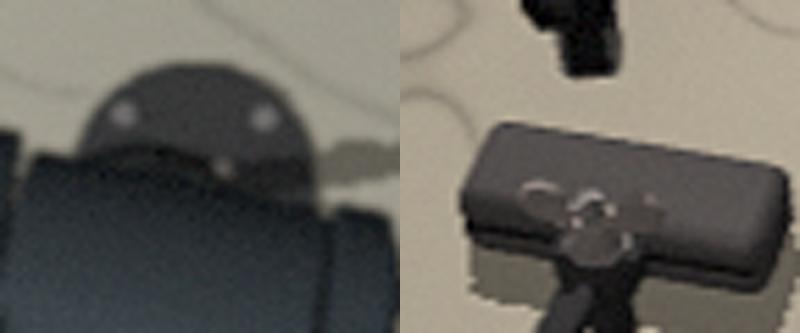

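The finger end matches its projected TCP in the side view (about (254,178)), and the nut is clear below it. Next: descend and make the first push.

```bash
cat > chk.py <<'E'
import sys; from h import *
s=manip.sense(); F=s["force"]; print(s["tcp_pos"].round(4),F.round(1),round(s["t"],2)); sys.exit(np.hypot(F[0],F[1])>float(sys.argv[1]))
E
python3 -m jog '[[[0,2,0],0],[[0,3.5,0],0],[[0,4.5,0],0],[[0,5.4,0],0],[[0,5.4,0],0],[[0,5.4,0],0]]' >/dev/null; python3 chk.py 4 && python3 -m jog '[[[0.75,0,-0.36],0],[[1.14,0,-0.63],0],[[1.47,0,-0.96],0],[[1.74,0,-1.35],0],[[1.94,0,-1.78],0],[[2.06,0,-2.23],0],[[2.1,0,-2.7],0],[[2.06,0,-3.17],0],[[1.94,0,-3.62],0],[[1.74,0,-4.05],0],[[1.74,0,-4.05],0]]' >/dev/null; python3 chk.py 4
python3 - <<'E'
from h import *
d=snap("side")
save('crop2',cv2.resize(d[0][165:225,220:292],(600,500),interpolation=cv2.INTER_CUBIC))
E
```

```text
[0.4676 0.0006 0.2272] [ 0.6 -0.5 -0.8] 2.57
[0.4676 0.0006 0.2272] [ 0.6 -0.5 -0.8] 2.57False
False
```

View pics/crop2.png

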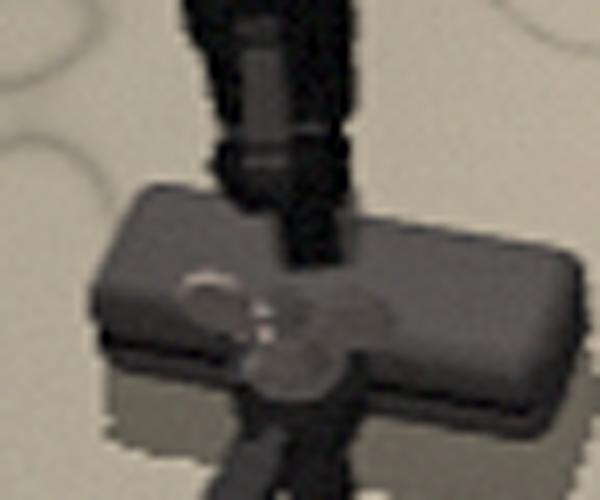

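My guard script had an exit bug (`sys.exit` on a numpy bool), so the push did not run. The picture shows the tip correctly down behind the nut, at crop position (315,260). I'll fix the guard and push.

```bash
sed -i 's/sys.exit(\(.*\))$/sys.exit(int(\1))/' chk.py
python3 -m jog '[[[0.75,0,-0.36],0],[[1.14,0,-0.63],0],[[1.47,0,-0.96],0],[[1.74,0,-1.35],0],[[1.94,0,-1.78],0],[[2.06,0,-2.23],0],[[2.1,0,-2.7],0],[[2.06,0,-3.17],0],[[1.94,0,-3.62],0],[[1.74,0,-4.05],0],[[1.74,0,-4.05],0]]' >/dev/null; python3 chk.py 4
python3 - <<'E'
from h import *
d=snap("side");c=snap("top")
save('crop3',np.hstack([cv2.resize(x,(400,333),interpolation=cv2.INTER_CUBIC) for x in(c[0][215:275,300:372],d[0][165:225,220:292])]))
E
```

```text
[ 0.4848 -0.0415  0.2273] [ 0.2  0.7 -0.4] 3.53
```

View pics/crop3.png

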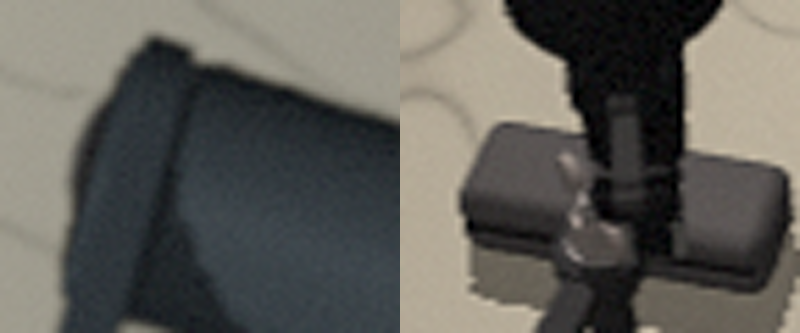

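The wing has turned: the rear wing is now seen edge-on at crop (570,165), about 54° of turn so far. Next push, still well inside the first 4 rad.

```bash
python3 -m jog '[[[-0.27,0,-0.39],0],[[-0.6,0,-0.72],0],[[-0.99,0,-0.99],0],[[-1.42,0,-1.19],0],[[-1.87,0,-1.31],0],[[-2.34,0,-1.35],0],[[-2.81,0,-1.31],0],[[-2.81,0,-1.31],0]]' >/dev/null; python3 chk.py 4 && python3 -m jog '[[[-0.45,0,0.12],0],[[-0.88,0,0.32],0],[[-1.27,0,0.59],0],[[-1.6,0,0.92],0],[[-1.87,0,1.31],0],[[-2.07,0,1.74],0],[[-2.19,0,2.19],0],[[-2.19,0,2.19],0]]' >/dev/null; python3 chk.py 4
python3 - <<'E'
from h import *
d=snap("side");c=snap("top")
save('crop4',np.hstack([cv2.resize(x,(400,333),interpolation=cv2.INTER_CUBIC) for x in(c[0][215:275,300:372],d[0][165:225,220:292])]))
E
```

```text
[ 0.4559 -0.0536  0.2273] [1.  0.1 0.6] 4.3
[ 0.4343 -0.0307  0.2272] [-0.3 -0.1  0.6] 4.97
```

View pics/crop4.png

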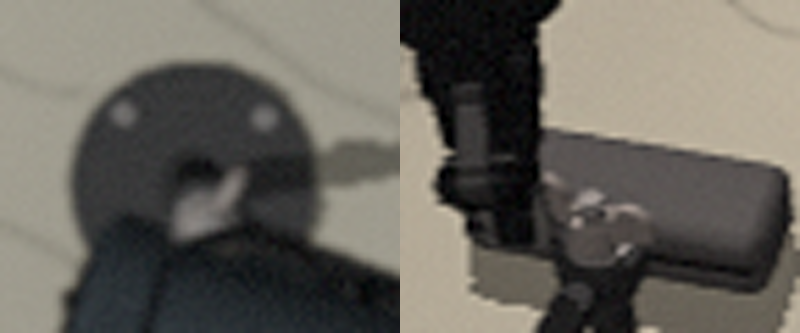

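The force is near zero while the nut turns, and the front wing has come round to crop (238,180), about 3.4 rad turned. From here the stop can come at any time, so I'll push in 6° steps and check the force after each.

```bash
c(){ python3 chk.py 4; }
python3 -m jog '[[[-0.02,0,0.14],0],[[-0.03,0,0.28],0]]' >/dev/null; c && python3 -m jog '[[[-0.01,0,0.14],0],[[-0.01,0,0.28],0]]' >/dev/null && c && python3 -m jog '[[[0.01,0,0.15],0],[[0.03,0,0.29],0]]' >/dev/null && c && python3 -m jog '[[[0.02,0,0.14],0],[[0.05,0,0.27],0]]' >/dev/null && c && python3 -m jog '[[[0.04,0,0.14],0],[[0.08,0,0.27],0]]' >/dev/null && c && python3 -m jog '[[[0.05,0,0.13],0],[[0.11,0,0.26],0]]' >/dev/null && c && python3 -m jog '[[[0.07,0,0.13],0],[[0.14,0,0.25],0]]' >/dev/null && c && python3 -m jog '[[[0.08,0,0.12],0],[[0.16,0,0.23],0]]' >/dev/null && c && python3 -m jog '[[[0.09,0,0.11],0],[[0.19,0,0.22],0]]' >/dev/null && c && python3 -m jog '[[[0.1,0,0.09],0],[[0.2,0,0.19],0]]' >/dev/null && c && python3 -m jog '[[[0.12,0,0.09],0],[[0.23,0,0.17],0]]' >/dev/null && c
```

```text
[ 0.4351 -0.0291  0.2273] [ 0.6 -0.8 -0.1] 5.23
[ 0.4348 -0.0262  0.2273] [-0.5 -1.   0.1] 5.4
[ 0.435  -0.0232  0.2273] [ 0.2  0.  -0.1] 5.57
[ 0.4355 -0.0204  0.2273] [-0.6 -0.2  0.3] 5.73
[ 0.4363 -0.0177  0.2273] [-0.5 -0.6 -0.7] 5.9
[ 0.4375 -0.0152  0.2273] [-0.5 -0.3 -0.3] 6.07
[ 0.4389 -0.0127  0.2273] [-0.1 -0.3 -0.5] 6.23
[ 0.4405 -0.0104  0.2273] [-1.  -1.9  0.1] 6.4
[ 0.4424 -0.0082  0.2273] [-0.2 -0.3 -0. ] 6.57
[ 0.4445 -0.0063  0.2273] [-1.  -0.7 -1.1] 6.73
[ 0.4468 -0.0046  0.2273] [-0.6 -0.5  0.8] 6.9
```

```bash
c(){ python3 chk.py 4; }
python3 -m jog '[[[0.12,0,0.07],0],[[0.24,0,0.14],0]]' >/dev/null; c && python3 -m jog '[[[0.13,0,0.07],0],[[0.26,0,0.12],0]]' >/dev/null && c && python3 -m jog '[[[0.13,0,0.05],0],[[0.27,0,0.1],0]]' >/dev/null && c && python3 -m jog '[[[0.13,0,0.03],0],[[0.27,0,0.06],0]]' >/dev/null && c && python3 -m jog '[[[0.14,0,0.02],0],[[0.28,0,0.03],0]]' >/dev/null && c && python3 -m jog '[[[0.14,0,0.01],0],[[0.28,0,0.01],0]]' >/dev/null && c && python3 -m jog '[[[0.15,0,-0.01],0],[[0.29,0,-0.03],0]]' >/dev/null && c && python3 -m jog '[[[0.14,0,-0.02],0],[[0.27,0,-0.05],0]]' >/dev/null && c && python3 -m jog '[[[0.14,0,-0.04],0],[[0.27,0,-0.08],0]]' >/dev/null && c && python3 -m jog '[[[0.13,0,-0.05],0],[[0.26,0,-0.11],0]]' >/dev/null && c && python3 -m jog '[[[0.13,0,-0.07],0],[[0.25,0,-0.14],0]]' >/dev/null && c
```

```text
[ 0.449  -0.0033  0.2273] [-1.9 -1.  -0.5] 7.07
[ 0.4516 -0.002   0.2272] [-1.4 -0.9  0.3] 7.23
[ 0.4545 -0.001   0.2273] [-1.3 -0.3  0.3] 7.4
[ 4.572e-01 -4.000e-04  2.273e-01] [-0.9 -1.1 -0.1] 7.57
[ 4.599e-01 -1.000e-04  2.273e-01] [-1.5  0.1 -0.3] 7.73
[0.4626 0.     0.2272] [-1.9  0.4 -1.4] 7.9
[ 4.658e-01 -3.000e-04  2.273e-01] [-1.8  0.8 -0.6] 8.07
[ 0.4686 -0.0009  0.2273] [-0.6  0.4 -0.1] 8.23
[ 0.4713 -0.0017  0.2273] [-0.7  0.4  0.3] 8.4
[ 0.4739 -0.0029  0.2274] [-0.3  0.5 -0.1] 8.57
[ 0.4764 -0.0043  0.2274] [-1.4 -0.   0.5] 8.73
```

```bash
c(){ python3 chk.py 4; }
python3 -m jog '[[[0.12,0,-0.08],0],[[0.23,0,-0.16],0]]' >/dev/null; c && python3 -m jog '[[[0.11,0,-0.09],0],[[0.22,0,-0.19],0]]' >/dev/null && c && python3 -m jog '[[[0.09,0,-0.1],0],[[0.19,0,-0.2],0]]' >/dev/null && c && python3 -m jog '[[[0.09,0,-0.12],0],[[0.17,0,-0.23],0]]' >/dev/null && c && python3 -m jog '[[[0.07,0,-0.12],0],[[0.14,0,-0.24],0]]' >/dev/null && c && python3 -m jog '[[[0.07,0,-0.13],0],[[0.12,0,-0.26],0]]' >/dev/null && c && python3 -m jog '[[[0.05,0,-0.13],0],[[0.1,0,-0.27],0]]' >/dev/null && c && python3 -m jog '[[[0.03,0,-0.13],0],[[0.06,0,-0.27],0]]' >/dev/null && c && python3 -m jog '[[[0.02,0,-0.14],0],[[0.03,0,-0.28],0]]' >/dev/null && c && python3 -m jog '[[[0.01,0,-0.14],0],[[0.01,0,-0.28],0]]' >/dev/null && c
```

```text
[ 0.4787 -0.0059  0.2273] [-0.1  0.7  0.1] 8.9
[ 0.4808 -0.0078  0.2273] [ 0.2  0.5 -0.1] 9.07
[ 0.4826 -0.0098  0.2273] [-0.6  1.3 -0.4] 9.23
[ 0.4842 -0.012   0.2273] [-1.3  1.8 -0.4] 9.4
[ 0.4856 -0.0145  0.2273] [-0.8  1.5 -0.3] 9.57
[ 0.487  -0.0172  0.2273] [-0.8  1.4 -0.2] 9.73
[ 0.4876 -0.0191  0.2272] [-0.7  5.5  0.5] 9.9
```

The force jumped to 5.5 N opposing the push after about 6.4 rad. I'll hold briefly to confirm, then nudge 1 mm to see if it rises further.

```bash
python3 -m jog '[[[0,0,0],0],[[0,0,0],0]]' >/dev/null; python3 chk.py 9 && python3 -m jog '[[[0.01,0,-0.1],0],[[0.01,0,-0.1],0]]' >/dev/null; python3 chk.py 9
```

```text
[ 0.4875 -0.019   0.2272] [-2.   4.4  0.6] 10.07
[ 0.4875 -0.0193  0.2272] [0.1 7.2 0.5] 10.23
```

The stop is firm: a 1 mm command moved the tip only 0.3 mm and the force rose to 7.2 N. I'll back off the wing, lift and move clear.

```bash
python3 -m jog '[[[-0.05,0,0.3],0],[[-0.2,0,0.7],0],[[-0.3,0,1],0],[[-0.3,-3,1],0],[[-0.3,-6,1],0],[[-0.3,-8,1],0],[[-3,-8,5],0],[[-3,-8,9],0],[[-3,-8,13],0],[[-3,-8,17],0],[[-3,-8,21],0],[[-3,-8,25],0],[[-3,-8,25],0],[[-3,-8,25],0]]' | head -2
python3 - <<'E'
from h import *
d=snap("side");c=snap("top")
o=cv2.imread('pics/top0.png')[:,:,::-1]; save('full5',c[0]); save('side5',d[0])
for n,f in(('top0',c[0]),('side0',d[0])):
    e=np.abs(cv2.imread('pics/'+n+'.png')[:,:,::-1].astype(int)-f).max(2)>40; save('diff_'+n,np.repeat((e*255).astype(np.uint8)[:,:,None],3,2))
    l=cv2.connectedComponentsWithStats(e.astype(np.uint8))[2]; print(n,[x.tolist() for x in l[1:] if x[4]>25])
save('end',np.hstack([cv2.resize(x,(400,333),interpolation=cv2.INTER_CUBIC) for x in(c[0][140:320,300:516],d[0][165:225,220:292])]))
E
```

```text
t: 11.4
tcp_pos: [0.4576, 0.2309, 0.3072]
top0 [[353, 212, 100, 29, 1134], [407, 229, 60, 28, 726], [103, 247, 132, 153, 13175], [398, 250, 24, 23, 255], [450, 284, 109, 116, 5442], [212, 289, 244, 87, 8250], [410, 289, 20, 14, 93], [172, 313, 10, 9, 63], [0, 351, 87, 49, 2492], [362, 378, 39, 13, 250]]
side0 [[14, 0, 40, 76, 1000], [157, 0, 41, 66, 1559], [218, 0, 42, 104, 2480], [46, 83, 12, 13, 43], [28, 86, 8, 19, 44], [0, 93, 80, 124, 3866], [91, 153, 136, 247, 8946], [48, 221, 15, 12, 39], [0, 227, 37, 27, 405], [0, 281, 34, 119, 3203], [272, 281, 42, 119, 2005], [263, 295, 6, 27, 55], [207, 307, 18, 8, 51], [250, 329, 42, 71, 1468], [225, 330, 41, 50, 873], [187, 363, 38, 37, 338]]
```

View pics/end.png

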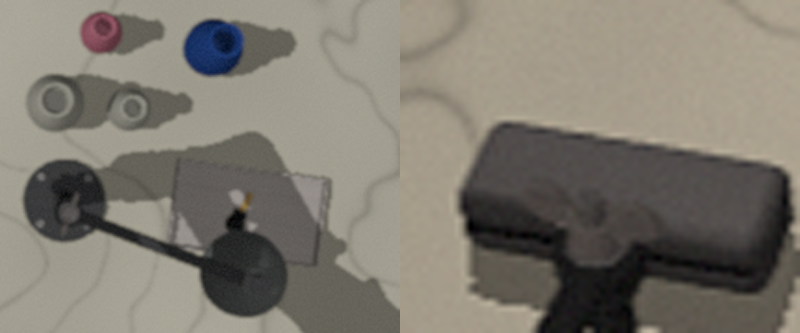

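The lamp head is still at about (432,288) px, against (431,287) before. The tray, key, case and vases are where they were, and the image differences are the arm and its shadow. The wings lie almost as they did at the start, which fits about one full turn.

```bash
python3 -m jog '[[[0,0,0],0],[[0,0,0],0],[[0,0,0],0],[[0,0,0],0]]' >/dev/null; python3 chk.py 4; python3 -c "
from station import workorder; print(workorder.sign_off())"
```

```text
[0.4582 0.2282 0.3074] [ 0.5  0.1 -0.3] 11.83
the job is handed in; nothing more can be done
None
```

I turned the wing nut clockwise by about 6.4 rad until it stopped firmly, then handed the job in; sign-off gives no verdict. I pushed from one side only, with the closed fingertip. The last stretch went in 6° pushes with the force checked after each.

- **Stop reached:** while the nut turned, the force stayed at about 1–2 N. At the end it jumped to 5.5 N, and a further 1 mm of commanded push moved the tip only 0.3 mm and raised the force to 7.2 N. By my estimate that is about half of what it would take to swing the lamp.
- **Nothing disturbed:** in the final picture the lamp head is within about 1 px of where it started. The tray, key, glasses case and vases look unmoved by eye. The picture differences I printed look like the arm and its shadow. The arm is clear, with no contact force.
- **What went wrong:** a bug in my force-check script stopped the first push from running; I fixed it before continuing.
- **Not confirmed:** the cameras can't show the nut's remaining turn directly, so "fully home" rests on the force reading and the counted angle.

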